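Box the ball purse and aim the inspection lamp at it

ROBOT

A 6-joint arm with a two-finger parallel gripper is mounted at the origin on the work surface. World frame = base frame: x ahead of the robot, y to its left, z up, the work surface at z = 0. Lengths are in m, angles in degrees, forces in N, time in s.
With the tool pointing down it reaches from about 0.35 to 0.875 m from the base axis. Payload 15.5 kg.
Tool frame: the origin (TCP) lies at the very end of the fingers, on their centre line; the grasp point (between the pads) lies 19 mm behind it (ctrl.hold_point_z is the distance from the TCP to the grasp point, in m); z points along the fingers, y is the line along which they close (so a half turn about z gives the same grasp; the last joint's range is limited). The gripper opens to 85 mm and grips with 20 to 120 N. Pads are 22 mm wide; open, the fingers measure 114 mm over their backs; the gripper's body (76 mm by 85 mm) begins 54 mm behind the grasp point. The pads swing forward as they close: fully open they stand 13 mm farther back than shut.
Start: joints at [71.763, 28.281, 77.091, -0, 74.628, -5.472], TCP at [0.138, 0.61, 0.231] pointing down, gripper open.
Joint ranges: [-166.48, 166.48], [-47.26, 123.95], [12.59, 153.08], [-70.14, 250.14], [6.76, 159.57], [-176.63, 176.63]. Speed limits (degrees/s): [108.29, 108.29, 147.25, 172.46, 172.46, 172.46].

INTERFACE

Orientations are given as a 3x3 rotation matrix whose columns are the frame's x, y, z axes.
In Python, from cell import ctrl gives the robot as it stands.
- The arm moves only by the tool apply_moves, never from a script. Its argument "series" is a list of rows, each an object of numbers: "x", "y", "z": the shift along the tool's x, y, z in m; "ax", "ay", "az": the turn, a rotation vector about the tool's x, y, z in rad. In form: [{"x": .., "y": .., "z": .., "ax": .., "ay": .., "az": ..}, ...]. A call has 1 to 12 rows; each row shifts and turns the commanded pose from where the row before left it, along the tool's axes as they then stand; what a row does not reach is not made up. A row lasts 1/8 s, in which the tool goes at most 62.5 mm and 10.7 degrees, less where a joint would pass 70% of its speed; a pose out of reach is approached as far as the arm can. A call is refused whole if a number of a shift passes 0.0625 or a number of a turn 0.188, either way. A call with a gripper value outside its range is refused whole. "hand" is the gripper's target within -1 to 1 (shut at 1, half-way at 0, fully open at -1), set as the call begins (left out, the last holds). The fingers move at their own pace and stop on an object; "force" is the grip in N (left out, the last holds). Time passes only in rows, so rows that do not move let the fingers close. It gives the time, the measured TCP pose, the force, the opening and the grip force at its end, in the units of the state.
- ctrl.get_state(): the state, without advancing time (a new reading comes with each control period).
- ctrl.snapshot(name): name is "scene" or "top"; returns (picture, depth): 480x640x3 uint8, red, green, blue; 480x640 float32, m along the optical axis (not along the pixel's ray), 0 where there is no reading.
- ctrl.camera_model(name): a dict with "fx", "fy", "cx", "cy" (pixels), "extrinsics" (4x4, takes a point from world to camera coordinates). Camera axes: x right, y down, z forward; pixel columns grow to the right and rows downward; lengths in m; the calibration is good to about 2 mm. A picture is of the moment at which its call begins. camera_model takes no time and is no camera call.
- ctrl.finish_job(): hands the job in; it is judged then, once.
The state is a dict: "t": time; "joints": joint angles; "joint_velocities": joint speeds; "joint_efforts": joint torques, N m; "tcp_pos": TCP position; "eef_rot": TCP orientation; "force": force on the tool from outside, world axes, zero at the start; "wrist_torque": the same for the moment, N m; "finger_gap": opening from 0.0 (shut) to 1.0 (fully open); "grasp_force": force on a finger pad.
Only numpy, scipy, OpenCV 4.12 (cv2) and the standard library are available. Lean on these libraries where they do the work, as an engineer would, in place of code of your own. Each camera call takes 0.05 s, during which the arm holds its last target. There are 200 camera calls.

TASK

Pick up the ball-shaped hard-shell purse from its cork mat and lower it gently into the deep wooden box, so that it stands upright on the bottom. Then turn and tip the lamp panel so that the middle of its white face points straight at the purse, and leave it there. Do not disturb the thread cone, the glue jar or the wax tin.

Things in the scene. Friction and masses are not known exactly. Their poses are not given: they have to be found in the camera images.
- purse: ball-shaped hard-shell purse of dark wood, 64 mm in diameter and 62 mm tall, with a flat foot 23 mm across, a thin brass band round its middle and a small brass clasp bead on top (to 70 mm); 110 g. Origin: centre of the foot; z up through the clasp
- purse_mid (a point): middle of the purse, 30 mm above its foot, where it is widest
- box: deep open box of plywood, 136 x 136 mm outside, 70 mm high, walls and floor 6 mm thick, fixed to the table. Origin: centre of its underside; axes along its walls, z up
- box_in (a point): centre of the box's inner floor, 6 mm above the table
- mat: square cork mat, 100 x 100 x 5 mm, fixed to the table; the purse starts on it. Origin: centre of its underside
- lamp: round dark steel foot of the lamp, 130 mm in diameter, fixed to the table. Origin: centre of its underside, on the vertical swivel axis; x is where the panel's face looks at swivel 0. The foot carries a post and a U-shaped aluminium yoke (192 mm wide) that swivel, and the panel hangs between the yoke's arms; the yoke's arms end 7 mm above the tilt axis
- lamp_swivel (a joint): turn of yoke and panel about the vertical axis of the foot, rad, -1.7 to 1.7, anticlockwise from above positive; 0: the face looks along the foot's x. Stays where it is left (friction 0.12 N m)
- lamp_tilt (a joint): tilt of the panel about a level axis through its own middle, 190 mm above the table straight above the foot's centre, rad, -0.9 to 0.9; 0: panel upright; positive: face tipped down (top edge forward); negative: face tipped up (top edge back). Stays where it is left (friction 0.12 N m)
- lamp_face (a point): centre of the panel's white face. The panel is a flat black plate 160 mm wide (its y), 110 mm high (its z) and 14 mm thick (its x), with 3 mm cooling ribs on the lower part of its back. This frame's x points straight out of the white face (the lamp's beam), z up along the panel to its top edge. It lies 7 mm in front of the tilt axis
- lamp_top (a point): middle of the panel's top edge, 55 mm from the tilt axis; axes as lamp_face. The edge is free all along, the plate can be pinched there across its 14 mm
- spool: cone of blue thread, 68 mm wide at its foot, 125 mm tall; bystander. Origin: centre of its underside
- glue: amber glue jar with black cap, 68 mm in diameter, 100 mm tall; bystander. Origin: centre of its underside
- tin: low round steel wax tin, 64 mm in diameter, 40 mm tall, without label; bystander. Origin: centre of its underside
There are look-alikes about, which are no part of the job. Of the things shaped like the box, the plywood one is meant. What is shaped like the purse but turquoise is not meant.

How it is judged:
By the outcome, as a careful person would: the job done as asked, in the order asked, and still so for the second after the job is handed in, with the robot touching nothing.
It also fails if it takes over 58 s, if anything falls off the work surface, if the arm or the gripper's body presses on something with over 40 N, if the wrist force passes 120 N, or if a joint passes its speed limit or range.

## Working session

There is one attempt and no reset: what is moved stays moved. The work goes in short steps, Python scripts to look and compute and a tool call to move; the robot and the scene stay as the last step left them, time stands still between calls to the robot, and variables do not carry over. Pictures are saved under pics/ and viewed, at most 10 in all, crops included, and the job is handed in when it is done.

Besides the shell and the picture viewer there is one more tool, called after "Emit:" as a command line: name --argument value ..., lists and objects as JSON in quotes. apply_moves: Moves the arm, as the interface text tells. Its arguments: {"type":"object","properties":{"series":{"type":"array","items":{"type":"object","properties":{"x":{"type":"number"},"y":{"type":"number"},"z":{"type":"number"},"ax":{"type":"number"},"ay":{"type":"number"},"az":{"type":"number"}}}},"hand":{"type":"number"},"force":{"type":"number"}},"required":["series"]}

```bash
ls; mkdir -p pics
cat > h.py <<'E'
import numpy as np, cv2
from cell import ctrl
def snap(n):
    im,d=ctrl.snapshot(n); m=ctrl.camera_model(n); T=np.linalg.inv(np.array(m["extrinsics"]))
    v,u=np.mgrid[:480,:640]
    P=np.stack([(u-m["cx"])/m["fx"]*d,(v-m["cy"])/m["fy"]*d,d],-1)@T[:3,:3].T+T[:3,3]
    P[d==0]=np.nan
    return im,d,P
E
python3 - <<'E'
from h import *
for n in("scene","top"):
    im,d,P=snap(n); cv2.imwrite(f"pics/{n}0.png",im[...,::-1]); np.savez(f"{n}0.npz",im=im,P=P)
    print(n,np.linalg.inv(np.array(ctrl.camera_model(n)["extrinsics"]))[:3].round(3).tolist())
s=ctrl.get_state();print(s)
E
```

```text
pics
scene [[-0.439, 0.778, -0.451, 1.19], [0.899, 0.374, -0.23, 0.212], [-0.01, -0.506, -0.863, 1.428]]
top [[0.022, -0.988, 0.154, 0.322], [-1.0, -0.021, 0.007, -0.134], [-0.004, -0.154, -0.988, 1.436]]
{'t': 0.1, 'joints': array([ 7.17624391e+01,  2.83091350e+01,  7.71236802e+01,  5.82920222e-05,
        7.46257780e+01, -5.47059539e+00]), 'joint_velocities': array([-3.29201605e-05, -7.83730451e-02, -1.70598927e-02, -5.08773950e-02,
        5.03329149e-02, -8.48621731e-02]), 'joint_efforts': array([ 1.62281536e-03, -8.83590674e+01, -3.84558713e+01, -2.20874076e-04,
        5.32408885e-03,  8.88003774e-05]), 'tcp_pos': array([0.13800386, 0.60925774, 0.23078304]), 'eef_rot': array([[-9.75276853e-01,  2.20986329e-01, -3.20976310e-04],
       [ 2.20986540e-01,  9.75276374e-01, -9.70967763e-04],
       [ 9.84700113e-05, -1.01789383e-03, -9.99999477e-01]]), 'force': array([-0.75619953,  0.16395191,  0.65653667]), 'wrist_torque': array([ 0.03386205, -0.0104886 , -0.03861256]), 'grasp_force': 0.0, 'finger_gap': 0.9975782742373372}
```

View pics/scene0.png

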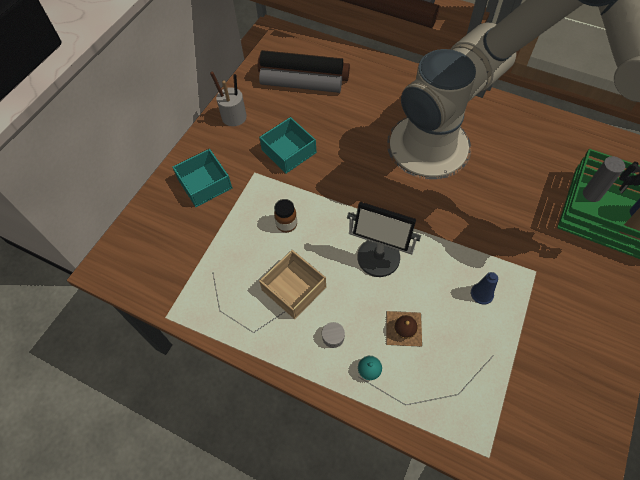

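View pics/top0.png

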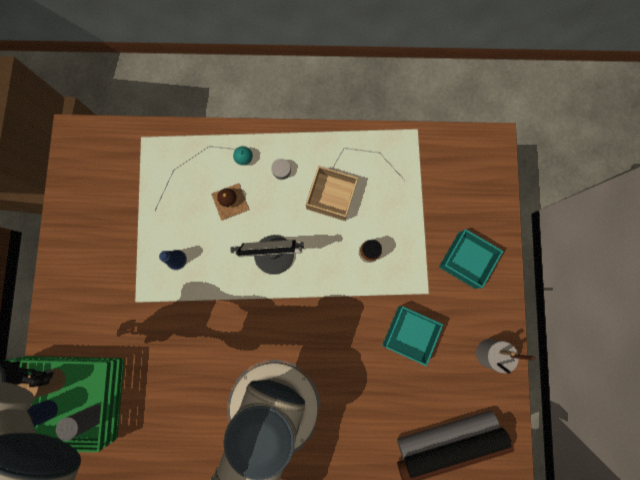

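Purse candidates in the top view are brown (228,197), standing on the cork mat, and turquoise (243,155). The brown one is meant. Box candidates are plywood (335,192) and two teal ones at (472,258) and (413,335). The plywood one is meant. Next I'll measure and confirm in one crop.

Run:
```python
import numpy as np, cv2
from scipy.optimize import least_squares
S=np.load("scene0.npz");T=np.load("top0.npz")
a=cv2.resize(S["im"][180:400,240:520],None,fx=2.8,fy=2.8,interpolation=cv2.INTER_CUBIC)
cv2.imwrite("pics/crop0.png",a[...,::-1])
def reg(D,u0,u1,v0,v1,zlo,zhi):
    p=D["P"][v0:v1,u0:u1].reshape(-1,3); return p[(p[:,2]>zlo)&(p[:,2]<zhi)]
for nm,D,r in(("S",S,(388,424,308,345)),("T",T,(212,246,182,214))):
    p=reg(D,*r,.022,.09); f=least_squares(lambda c:np.linalg.norm(p-c,axis=1)-.032,p.mean(0)-[0,0,.02],loss="soft_l1",f_scale=.002)
    print("purse",nm,f.x.round(4),len(p),np.abs(f.fun).mean().round(4))
    q=reg(D,*r,.002,.010); print("mat",cv2.minAreaRect(q[:,:2].astype(np.float32)*1000) if len(q) else 0)
for nm,D,r in(("S",S,(255,332,245,322)),("T",T,(300,370,160,225))):
    p=reg(D,*r,.064,.076); print("box",nm,cv2.minAreaRect(p[:,:2].astype(np.float32)*1000),len(p),np.median(p[:,2]))
for nm,D,r in(("lampfaceS",S,(345,422,200,252)),):
    p=reg(D,*r,.13,.26); 
    im=D["im"][r[2]:r[3],r[0]:r[1]].reshape(-1,3).astype(int); P=D["P"][r[2]:r[3],r[0]:r[1]].reshape(-1,3)
    m=(im.min(1)>100)&(P[:,2]>.12); p=P[m]
    c=np.median(p,0); w=p[np.linalg.norm(p-c,axis=1)<.11]
    for _ in range(3):
        c=w.mean(0); n=np.linalg.svd(w-c)[2][2]; w=w[np.abs((w-c)@n)<.006]
    n*=np.sign(n[0]); print("face",c.round(4),n.round(4),len(w),w.min(0).round(3),w.max(0).round(3),"yaw",np.degrees(np.arctan2(n[1],n[0])),"tilt",np.degrees(np.arcsin(-n[2])))
for nm,D,r in(("lampS",S,(350,408,235,280)),("lampT",T,(250,300,235,278))):
    p=reg(D,*r,.004,.04); print(nm,cv2.minEnclosingCircle(p[:,:2].astype(np.float32)*1000),len(p),np.median(p[:,2]))
p=reg(T,225,310,230,265,.17,.28);print("T panel",cv2.minAreaRect(p[:,:2].astype(np.float32)*1000),p[:,2].max())
for nm,D,r in(("glueS",S,(268,302,194,236)),("glueT",T,(355,390,235,265)),("tinS",S,(318,350,318,352)),("tinT",T,(268,296,155,183)),("spoolS",S,(466,505,265,310)),("spoolT",T,(155,192,242,274)),("turqS",S,(354,386,352,384)),("turqT",T,(230,256,144,168))):
    p=reg(D,*r,.02,.14); print(nm,np.array(cv2.minEnclosingCircle(p[:,:2].astype(np.float32)*1000)[0]).round(),cv2.minEnclosingCircle(p[:,:2].astype(np.float32)*1000)[1],p[:,2].max().round(3))
```

```text
purse S [0.6596 0.171  0.0355] 429 0.0018
mat ((645.9672241210938, 170.40713500976562), (112.07866668701172, 101.38341522216797), 22.833311080932617)
purse T [0.6588 0.1736 0.0341] 310 0.0017
mat ((666.48095703125, 173.96090698242188), (108.94364929199219, 112.26033020019531), 2.4852046966552734)
box S ((680.6519775390625, -171.19940185546875), (139.0166473388672, 138.40745544433594), 73.38662719726562) 424 0.06940000148323344
box T ((678.7053833007812, -168.61459350585938), (135.73902893066406, 137.4434814453125), 73.69073486328125) 297 0.0691265208506806
face [0.4801 0.0301 0.2034] [0.9435 0.0738 0.323 ] 48 [ 0.466 -0.081  0.149] [0.504 0.107 0.235] yaw 4.472577336111895 tilt -18.84700292996115
lampS ((480.710205078125, 12.287463188171387), 109.3174819946289) 1265 0.017859978043937907
lampT ((476.67913818359375, 14.97323226928711), 100.77531433105469) 802 0.017009150640609483
T panel ((473.2547607421875, 15.205039978027344), (40.74696350097656, 206.4418487548828), 5.148972988128662) 0.24798137079368
glueS [ 497. -295.] 34.590694427490234 0.108
glueT [ 491. -294.] 34.10911178588867 0.106
tinS [764.  -2.] 32.53000259399414 0.048
tinT [762.  -1.] 32.70521545410156 0.046
spoolS [460. 332.] 27.95621109008789 0.131
spoolT [453. 333.] 27.85343360900879 0.128
turqS [806. 128.] 33.40736770629883 0.073
turqT [804. 128.] 33.3411979675293 0.072
```

View pics/crop0.png

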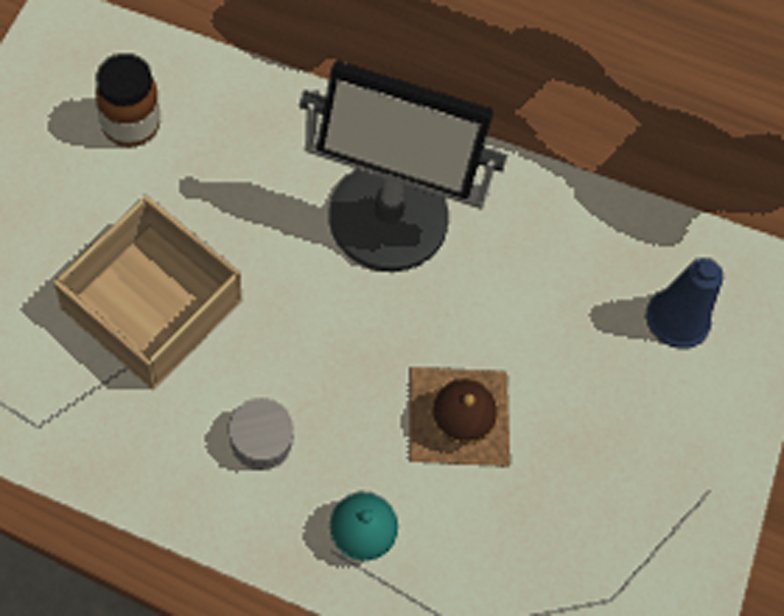

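The crop confirms it. The dark wood ball with the brass bead is on cork at crop (466,408), and the plywood box is at (148,290). The turquoise ball at (364,525) is a decoy.

I estimate the purse at (0.659, 0.172), the box at (0.680, -0.170) with yaw -16.5°, and the lamp axis near (0.477, 0.014). Next I go above the purse.

Emit:
apply_moves --hand -1 --force 40 --series '[{"x":-0.03,"y":-0.0155},{"x":-0.05,"y":-0.026},{"x":-0.055,"y":-0.0285},{"x":-0.055,"y":-0.0285},{"x":-0.055,"y":-0.0285},{"x":-0.055,"y":-0.0285},{"x":-0.055,"y":-0.0285},{"x":-0.055,"y":-0.0285},{"x":-0.055,"y":-0.0285},{"x":-0.055,"y":-0.0285},{"x":-0.05,"y":-0.026},{"x":-0.035,"y":-0.018}]'

```text
invalid input
```

```bash
cat >> h.py <<'E'
def delta(target):
    s=ctrl.get_state(); R=np.array(s["eef_rot"]); p=np.array(s["tcp_pos"])
    print("t",s["t"],"pos",p.round(4),"d_tool",(R.T@(np.array(target)-p)).round(4),"yawY",np.degrees(np.arctan2(R[1,1],R[0,1])).round(2),"z",R[:,2].round(3),"F",s["force"].round(1),"gap",round(s["finger_gap"],3),"grip",s["grasp_force"],"j",s["joints"].round(1))
E
python3 - <<'E'
from h import *
print(ctrl.hold_point_z); delta([.659,.172,.13])
# gripper fingers in depth, to see where the fingers end
im,d,P=snap("top"); cv2.imwrite("pics/t1.png",im[...,::-1])
im,d,P=snap("scene"); cv2.imwrite("pics/s1.png",cv2.resize(im[120:420,240:560],None,fx=2,fy=2)[...,::-1])
E
```

```text
0.0187
t 0.1 pos [0.138  0.6093 0.2308] d_tool [-0.6048 -0.3112  0.101 ] yawY 77.23 z [-0.    -0.001 -1.   ] F [-0.8  0.2  0.7] gap 0.998 grip 0.0 j [71.8 28.3 77.1  0.  74.6 -5.5]
```

View pics/s1.png

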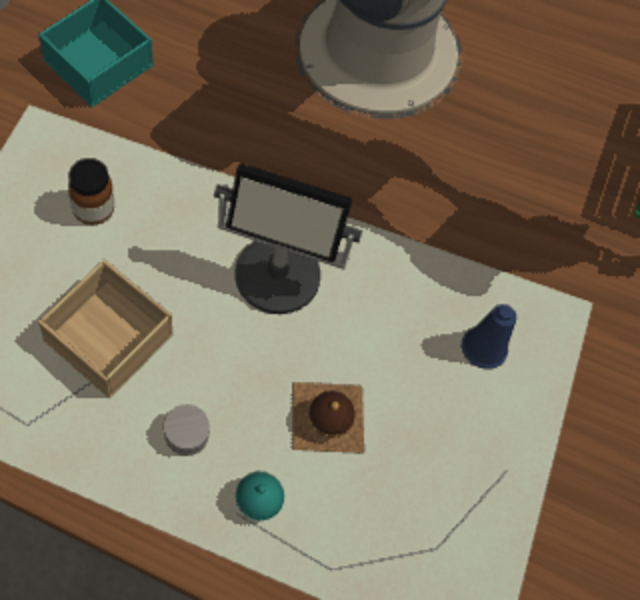

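The picture shows the scene unchanged, since the move call was rejected. I'll retry with all the fields filled in.

Emit:
apply_moves --series '[{"x":-0.03,"y":-0.0155,"z":0,"ax":0,"ay":0,"az":0},{"x":-0.05,"y":-0.026,"z":0,"ax":0,"ay":0,"az":0},{"x":-0.055,"y":-0.0285,"z":0,"ax":0,"ay":0,"az":0},{"x":-0.055,"y":-0.0285,"z":0,"ax":0,"ay":0,"az":0},{"x":-0.055,"y":-0.0285,"z":0,"ax":0,"ay":0,"az":0},{"x":-0.055,"y":-0.0285,"z":0,"ax":0,"ay":0,"az":0},{"x":-0.055,"y":-0.0285,"z":0,"ax":0,"ay":0,"az":0},{"x":-0.055,"y":-0.0285,"z":0,"ax":0,"ay":0,"az":0},{"x":-0.055,"y":-0.0285,"z":0,"ax":0,"ay":0,"az":0},{"x":-0.055,"y":-0.0285,"z":0,"ax":0,"ay":0,"az":0},{"x":-0.05,"y":-0.026,"z":0,"ax":0,"ay":0,"az":0},{"x":-0.035,"y":-0.018,"z":0,"ax":0,"ay":0,"az":0}]' --hand -1 --force 40

```text
t: 1.7
tcp_pos: [0.6605, 0.1681, 0.2309]
eef_rot: [[-0.975, 0.222, -0.0], [0.222, 0.975, -0.0], [0.0, -0.0, -1.0]]
force: [-0.3, 0.8, 0.1]
finger_gap: 1.0
grasp_force: 0.0
```

Emit:
apply_moves --series '[{"x":0.0024,"y":0.0036,"z":0.02,"ax":0,"ay":0,"az":0},{"x":0,"y":0,"z":0.04,"ax":0,"ay":0,"az":0},{"x":0,"y":0,"z":0.04,"ax":0,"ay":0,"az":0},{"x":0,"y":0,"z":0.03,"ax":0,"ay":0,"az":0},{"x":0,"y":0,"z":0.025,"ax":0,"ay":0,"az":0},{"x":0,"y":0,"z":0.02,"ax":0,"ay":0,"az":0},{"x":0,"y":0,"z":0.02,"ax":0,"ay":0,"az":0},{"x":0,"y":0,"z":0.014,"ax":0,"ay":0,"az":0},{"x":0,"y":0,"z":0.01,"ax":0,"ay":0,"az":0},{"x":0,"y":0,"z":0,"ax":0,"ay":0,"az":0}]' --hand -1 --force 30

```text
t: 2.95
tcp_pos: [0.6571, 0.1741, 0.0118]
eef_rot: [[-0.975, 0.221, -0.001], [0.221, 0.975, -0.0], [0.001, -0.0, -1.0]]
force: [-0.6, -0.1, 1.1]
finger_gap: 0.999
grasp_force: 0.0
```

Emit:
apply_moves --series '[{"x":0,"y":0,"z":0,"ax":0,"ay":0,"az":0},{"x":0,"y":0,"z":0,"ax":0,"ay":0,"az":0},{"x":0,"y":0,"z":0,"ax":0,"ay":0,"az":0},{"x":0,"y":0,"z":0,"ax":0,"ay":0,"az":0},{"x":0,"y":0,"z":0,"ax":0,"ay":0,"az":0},{"x":0,"y":0,"z":0,"ax":0,"ay":0,"az":0}]' --hand 1 --force 30

```text
t: 3.7
tcp_pos: [0.658, 0.1742, 0.0135]
eef_rot: [[-0.975, 0.221, 0.002], [0.221, 0.975, 0.0], [-0.002, 0.001, -1.0]]
force: [-1.4, -0.5, 5.9]
finger_gap: 0.722
grasp_force: 31.5
```

Some upward force came up and the gap is narrow, so the pads are probably above the widest ring. I'll regrip about 5 mm lower.

Emit:
apply_moves --series '[{"x":0,"y":0,"z":0,"ax":0,"ay":0,"az":0},{"x":0,"y":0,"z":0,"ax":0,"ay":0,"az":0},{"x":0,"y":0,"z":0.002,"ax":0,"ay":0,"az":0},{"x":0,"y":0,"z":0.003,"ax":0,"ay":0,"az":0},{"x":0,"y":0,"z":0,"ax":0,"ay":0,"az":0}]' --hand -1 --force 30

```text
t: 4.32
tcp_pos: [0.657, 0.1741, 0.0068]
eef_rot: [[-0.975, 0.221, -0.001], [0.221, 0.975, -0.0], [0.001, -0.0, -1.0]]
force: [0.2, -0.2, -0.2]
finger_gap: 1.002
grasp_force: 0.0
```

Emit:
apply_moves --series '[{"x":0,"y":0,"z":0,"ax":0,"ay":0,"az":0},{"x":0,"y":0,"z":0,"ax":0,"ay":0,"az":0},{"x":0,"y":0,"z":0,"ax":0,"ay":0,"az":0},{"x":0,"y":0,"z":0,"ax":0,"ay":0,"az":0},{"x":0,"y":0,"z":0,"ax":0,"ay":0,"az":0},{"x":0,"y":0,"z":0,"ax":0,"ay":0,"az":0}]' --hand 1 --force 30

```text
t: 5.08
tcp_pos: [0.6575, 0.1742, 0.0079]
eef_rot: [[-0.975, 0.221, 0.001], [0.221, 0.975, 0.0], [-0.001, 0.0, -1.0]]
force: [-1.1, -0.5, 6.8]
finger_gap: 0.725
grasp_force: 31.5
```

Run:
```python
from h import *
delta([.659,.172,.012])
im,d,P=snap("scene"); cv2.imwrite("pics/s2.png",cv2.resize(im[230:400,300:500],None,fx=3,fy=3,interpolation=cv2.INTER_CUBIC)[...,::-1])
```

```text
t 5.075 pos [0.6575 0.1742 0.0079] d_tool [-0.0019 -0.0018 -0.0041] yawY 77.24 z [ 0.001  0.    -1.   ] F [-1.1 -0.5  6.8] gap 0.725 grip 31.538651660084724 j [  9.8  46.9  79.1   0.   54.  -67.4]
```

View pics/s2.png

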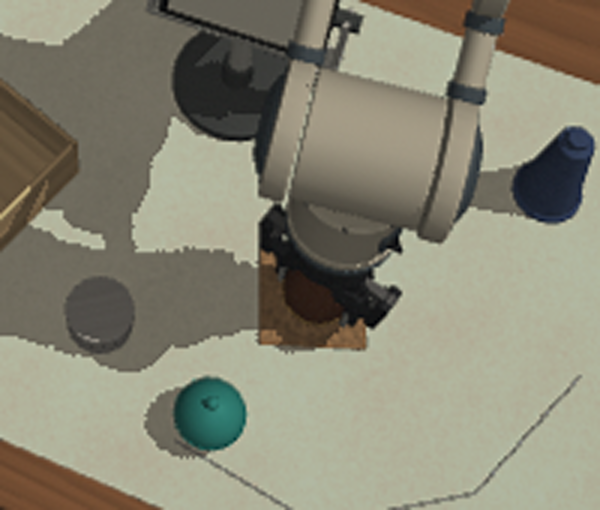

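The fingers straddle the brown purse at crop (315,295), the turquoise ball is untouched, and the lamp foot sits at (230,80). The forearm will sweep over the lamp, so I'll check its height before traversing.

Run:
```python
from h import *
im,d,P=snap("scene")
for u,v in((417,280),(400,285),(404,246),(403,235),(458,240),(460,225)): print(u,v,P[v,u].round(3))
im,d,P=snap("top")
Q=P.reshape(-1,3); a=np.radians(9.8)
r=Q@[np.cos(a),np.sin(a),0]; l=Q@[-np.sin(a),np.cos(a),0]
for c in np.arange(.36,.72,.03):
    m=(abs(r-c)<.012)&(abs(l)<.1)&(Q[:,2]>.15)
    if m.any(): print(c.round(2),m.sum(),Q[m,2].max().round(3),l[m].min().round(3),l[m].max().round(3))
```

```text
417 280 [0.685 0.165 0.387]
400 285 [0.704 0.135 0.37 ]
404 246 [0.621 0.108 0.392]
403 235 [0.603 0.097 0.404]
458 240 [0.57  0.212 0.417]
460 225 [0.547 0.204 0.441]
0.36 187 0.685 -0.02 0.1
0.39 1366 0.722 -0.032 0.1
0.42 1377 0.731 -0.033 0.1
0.45 1398 0.731 -0.1 0.1
0.48 1087 0.721 -0.1 0.1
0.51 163 0.592 -0.023 0.065
0.54 294 0.573 -0.012 0.082
0.57 349 0.499 -0.015 0.099
0.6 49 0.453 -0.015 0.008
0.63 600 0.398 -0.018 0.1
0.66 555 0.401 -0.023 0.1
0.69 434 0.401 -0.023 0.1
```

Emit:
apply_moves --series '[{"x":0,"y":0,"z":-0.008,"ax":0,"ay":0,"az":0},{"x":0,"y":0,"z":-0.012,"ax":0,"ay":0,"az":0},{"x":0,"y":0,"z":-0.02,"ax":0,"ay":0,"az":0},{"x":0,"y":0,"z":-0.03,"ax":0,"ay":0,"az":0},{"x":0,"y":0,"z":-0.03,"ax":0,"ay":0,"az":0},{"x":0,"y":0,"z":-0.02,"ax":0,"ay":0,"az":0},{"x":0,"y":0,"z":-0.01,"ax":0,"ay":0,"az":0},{"x":0,"y":0,"z":0,"ax":0,"ay":0,"az":0}]' --hand 1 --force 30

```text
t: 6.22
tcp_pos: [0.6576, 0.1743, 0.1382]
eef_rot: [[-0.975, 0.221, 0.001], [0.221, 0.975, 0.0], [-0.001, 0.001, -1.0]]
force: [-0.2, 0.6, -1.0]
finger_gap: 0.727
grasp_force: 33.0
```

Emit:
apply_moves --series '[{"x":-0.006,"y":-0.02,"z":0,"ax":0,"ay":0,"az":0},{"x":-0.0105,"y":-0.036,"z":0,"ax":0,"ay":0,"az":0},{"x":-0.013,"y":-0.045,"z":0,"ax":0,"ay":0,"az":0},{"x":-0.013,"y":-0.045,"z":0,"ax":0,"ay":0,"az":0},{"x":-0.013,"y":-0.045,"z":0,"ax":0,"ay":0,"az":0},{"x":-0.013,"y":-0.045,"z":0,"ax":0,"ay":0,"az":0},{"x":-0.0125,"y":-0.043,"z":0,"ax":0,"ay":0,"az":0},{"x":-0.01,"y":-0.033,"z":0,"ax":0,"ay":0,"az":0},{"x":-0.006,"y":-0.018,"z":0,"ax":0,"ay":0,"az":0},{"x":0,"y":0,"z":0,"ax":0,"ay":0,"az":0.065},{"x":0,"y":0,"z":0,"ax":0,"ay":0,"az":0}]' --hand 1 --force 30

```text
t: 7.6
tcp_pos: [0.6786, -0.1691, 0.1367]
eef_rot: [[-0.959, 0.284, -0.001], [0.284, 0.959, 0.0], [0.001, 0.0, -1.0]]
force: [-0.7, 0.4, -0.2]
finger_gap: 0.725
grasp_force: 33.0
```

Run:
```python
from h import *
delta([.679,-.169,.010])
im,d,P=snap("top"); cv2.imwrite("pics/t3.png",cv2.resize(im[120:280,210:400],None,fx=3,fy=3,interpolation=cv2.INTER_CUBIC)[...,::-1])
```

```text
t 7.6 pos [ 0.6786 -0.1691  0.1367] d_tool [-0.0005  0.0002  0.1267] yawY 73.52 z [-0.001  0.    -1.   ] F [-0.7  0.4 -0.2] gap 0.725 grip 33.01820274442434 j [-18.9  39.4  71.2   0.   69.4 -92.4]
```

View pics/t3.png

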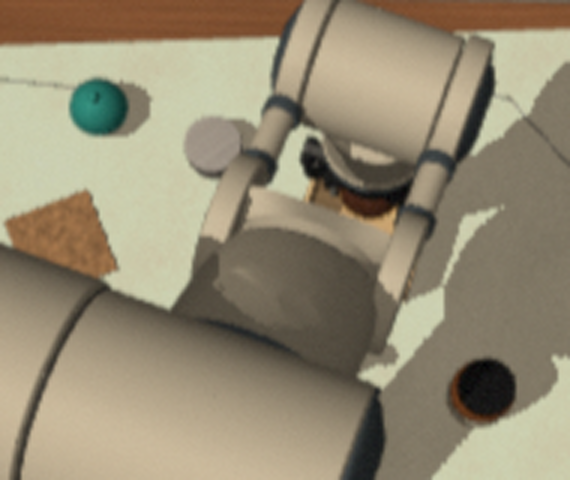

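The purse is in the gripper over the box at crop (370,200), and the mat is empty. Lowering it now.

Emit:
apply_moves --series '[{"x":0,"y":0,"z":0.012,"ax":0,"ay":0,"az":0},{"x":0,"y":0,"z":0.02,"ax":0,"ay":0,"az":0},{"x":0,"y":0,"z":0.022,"ax":0,"ay":0,"az":0},{"x":0,"y":0,"z":0.02,"ax":0,"ay":0,"az":0},{"x":0,"y":0,"z":0.016,"ax":0,"ay":0,"az":0},{"x":0,"y":0,"z":0.012,"ax":0,"ay":0,"az":0},{"x":0,"y":0,"z":0.01,"ax":0,"ay":0,"az":0},{"x":0,"y":0,"z":0.006,"ax":0,"ay":0,"az":0},{"x":0,"y":0,"z":0.003,"ax":0,"ay":0,"az":0},{"x":0,"y":0,"z":0.002,"ax":0,"ay":0,"az":0},{"x":0,"y":0,"z":0.002,"ax":0,"ay":0,"az":0},{"x":0,"y":0,"z":0,"ax":0,"ay":0,"az":0}]' --hand 1 --force 30

```text
t: 9.15
tcp_pos: [0.6816, -0.1686, 0.0153]
eef_rot: [[-0.959, 0.283, 0.006], [0.283, 0.959, -0.001], [-0.006, 0.001, -1.0]]
force: [5.9, 11.4, 18.5]
finger_gap: 0.72
grasp_force: 55.5
```

Contact came earlier than expected, with some side force. I'll back off a little and look.

Emit:
apply_moves --series '[{"x":0,"y":0,"z":-0.004,"ax":0,"ay":0,"az":0},{"x":0,"y":0,"z":-0.004,"ax":0,"ay":0,"az":0},{"x":0,"y":0,"z":0,"ax":0,"ay":0,"az":0}]' --hand 1 --force 30

```text
t: 9.52
tcp_pos: [0.6792, -0.1694, 0.0207]
eef_rot: [[-0.959, 0.284, 0.001], [0.284, 0.959, -0.0], [-0.001, -0.0, -1.0]]
force: [0.4, 0.1, -0.5]
finger_gap: 0.72
grasp_force: 49.9
```

Run:
```python
from h import *
delta([.680,-.170,.010]); print(ctrl.get_state()["wrist_torque"].round(2))
im,d,P=snap("scene"); cv2.imwrite("pics/s4.png",cv2.resize(im[225:345,230:370],None,fx=5,fy=5,interpolation=cv2.INTER_CUBIC)[...,::-1])
```

```text
t 9.525 pos [ 0.6792 -0.1694  0.0207] d_tool [-0.001  -0.0004  0.0107] yawY 73.5 z [ 0.001 -0.    -1.   ] F [ 0.4  0.1 -0.5] gap 0.72 grip 49.887353740632534 j [-18.9  47.1  75.6  -0.   57.3 -92.4]
[-0.08 -0.01  0.03]
```

View pics/s4.png

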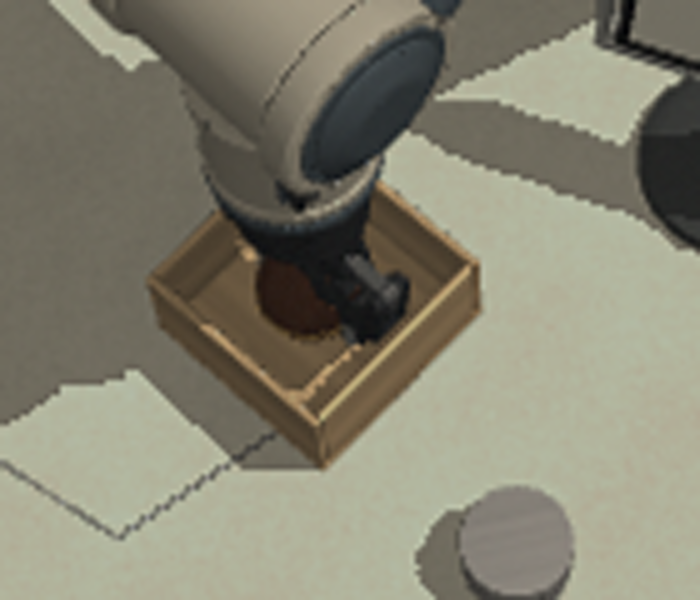

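The picture shows the purse (crop 300,295) and finger (370,295) clear of the walls, so the foot itself had touched the floor after settling in the grip. I'll lower the last millimetres slowly.

Emit:
apply_moves --series '[{"x":0,"y":0,"z":0.002,"ax":0,"ay":0,"az":0},{"x":0,"y":0,"z":0.001,"ax":0,"ay":0,"az":0},{"x":0,"y":0,"z":0.001,"ax":0,"ay":0,"az":0},{"x":0,"y":0,"z":0,"ax":0,"ay":0,"az":0}]' --hand 1 --force 25

```text
t: 10.07
tcp_pos: [0.6794, -0.169, 0.017]
eef_rot: [[-0.959, 0.284, 0.001], [0.284, 0.959, -0.0], [-0.001, 0.0, -1.0]]
force: [-1.3, 3.9, 11.4]
finger_gap: 0.716
grasp_force: 51.3
```

Emit:
apply_moves --series '[{"x":0,"y":0,"z":-0.001,"ax":0,"ay":0,"az":0},{"x":0,"y":0,"z":0,"ax":0,"ay":0,"az":0},{"x":0,"y":0,"z":0,"ax":0,"ay":0,"az":0},{"x":0,"y":0,"z":0,"ax":0,"ay":0,"az":0},{"x":0,"y":0,"z":0,"ax":0,"ay":0,"az":0},{"x":0,"y":0,"z":0,"ax":0,"ay":0,"az":0}]' --hand -0.8 --force 25

```text
t: 10.82
tcp_pos: [0.6793, -0.1687, 0.0174]
eef_rot: [[-0.959, 0.284, 0.001], [0.284, 0.959, 0.0], [-0.0, 0.0, -1.0]]
force: [1.8, 5.7, 4.1]
finger_gap: 0.9
grasp_force: 3.3
```

Emit:
apply_moves --series '[{"x":0,"y":0,"z":-0.01,"ax":0,"ay":0,"az":0},{"x":0,"y":0,"z":-0.015,"ax":0,"ay":0,"az":0},{"x":0,"y":0,"z":-0.02,"ax":0,"ay":0,"az":0},{"x":0,"y":0,"z":-0.035,"ax":0,"ay":0,"az":0},{"x":0,"y":0,"z":-0.05,"ax":0,"ay":0,"az":0},{"x":0,"y":0,"z":-0.06,"ax":0,"ay":0,"az":0},{"x":0,"y":0,"z":-0.06,"ax":0,"ay":0,"az":0},{"x":0,"y":0,"z":-0.05,"ax":0,"ay":0,"az":0},{"x":0,"y":0,"z":-0.03,"ax":0,"ay":0,"az":0}]' --hand -0.8 --force 25

```text
t: 11.95
tcp_pos: [0.679, -0.1693, 0.3521]
eef_rot: [[-0.959, 0.284, 0.004], [0.284, 0.959, -0.002], [-0.005, -0.0, -1.0]]
force: [0.5, -0.4, -0.3]
finger_gap: 0.904
grasp_force: 0.0
```

Run:
```python
from h import *
delta([.480,.015,.35])
im,d,P=snap("scene"); cv2.imwrite("pics/s5.png",cv2.resize(im[190:340,230:430],None,fx=4,fy=4,interpolation=cv2.INTER_CUBIC)[...,::-1])
np.savez("scene5.npz",im=im,P=P)
```

```text
t 11.95 pos [ 0.679  -0.1693  0.3521] d_tool [0.2432 0.1202 0.001 ] yawY 73.5 z [ 0.004 -0.002 -1.   ] F [ 0.5 -0.4 -0.3] gap 0.904 grip 0.0 j [-18.9  30.5  54.5  -0.   94.8 -92.4]
```

View pics/s5.png

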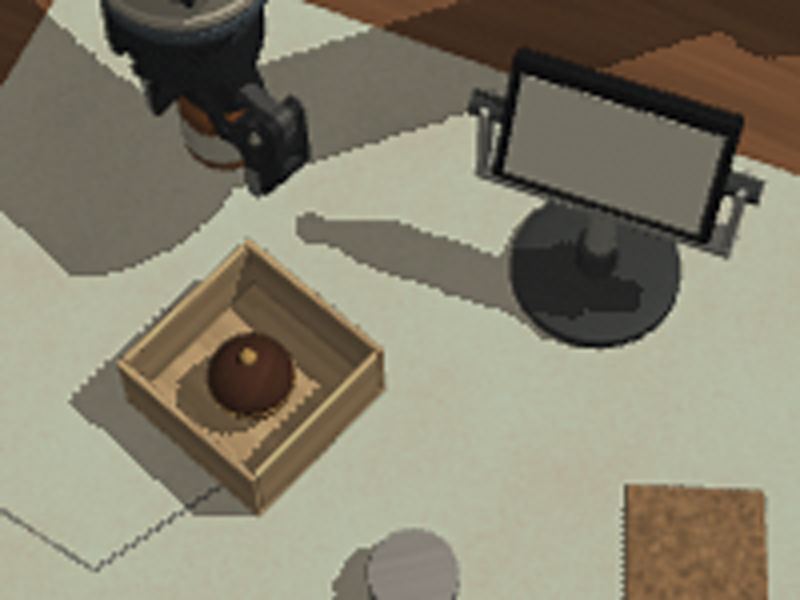

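The purse stands upright in the box at crop (250,373), with its bead on top at (247,355). The lamp face has corners at about (525,75), (735,130), (710,240) and (505,175). Next I measure both precisely.

```bash
cat > lamp.py <<'E'
from h import *
from scipy.optimize import least_squares
def face(P,poly):
    m=np.zeros((480,640),np.uint8); cv2.fillConvexPoly(m,np.array(poly,np.int32),1); m=cv2.erode(m,np.ones((5,5)))
    w=P[m>0]; w=w[np.isfinite(w).all(1)]
    for _ in range(5):
        c=np.median(w,0) if _==0 else w.mean(0); n=np.linalg.svd(w-c)[2][2]; w=w[np.abs((w-c)@n)<.006]
    n*=np.sign(n[0]); return c,n,len(w)
def pose(c,n,piv):
    print("yaw",np.degrees(np.arctan2(n[1],n[0])).round(2),"tilt",np.degrees(np.arcsin(-n[2])).round(2),"plane dist from pivot",((c-piv)@n).round(4))
def sphere(P,u0,u1,v0,v1):
    p=P[v0:v1,u0:u1].reshape(-1,3); p=p[np.isfinite(p).all(1)]
    c0=np.array([.68,-.17,.036]); p=p[np.abs(np.linalg.norm(p-c0,axis=1)-.032)<.008]; p=p[p[:,2]>.02]
    f=least_squares(lambda c:np.linalg.norm(p-c,axis=1)-.032,c0,loss="soft_l1",f_scale=.002); return f.x,len(p)
E
python3 - <<'E'
from lamp import *
D=np.load("scene5.npz");P=D["P"];im=D["im"]
print("purse",sphere(P,275,310,265,300))
poly=[(361,209),(414,222),(407,250),(356,234)]
c,n,k=face(P,poly); print(c.round(4),n.round(4),k); piv=np.array([.477,.014,.19]); pose(c,n,piv)
# panel outline: all points lying within 4mm of plane or up to 16mm behind
s=(P-c)@n; v,u=np.mgrid[:480,:640]
z=np.array([0,0,1])-n*n[2]; z/=np.linalg.norm(z); y=np.cross(z,n)
m=(np.abs(s)<.005)&(P[...,2]>.12)&(np.linalg.norm(P-c,axis=-1)<.115)
a=(P[m]-c)@y; b=(P[m]-c)@z
inn=np.abs(b)<.04; print("y ext",np.percentile(a,[0,1,2,5,95,98,99,100]).round(3)); print("z ext",np.percentile(b,[0,1,2,5,95,98,99,100]).round(3))
# corners of the white face by pixel -> world via plane
g=im.astype(int).min(2); mk=((g>85)&m).astype(np.uint8); pm=P[(mk>0)]; 
r=cv2.minAreaRect(np.stack([(pm-c)@y,(pm-c)@z],1).astype(np.float32)*1000); print("white rect",r,len(pm))
cc=c+(y*r[0][0]+z*r[0][1])/1000; print("face centre",cc.round(4),"pivot",(cc-.007*n).round(4))
for nm in("top",):
    t,d,Q=snap(nm); p=Q[235:278,245:305].reshape(-1,3)
    zs=p[:,2]; print(np.histogram(zs[np.isfinite(zs)],bins=np.arange(0,.05,.004)))
# foot circle: dark pixels near table in scene
b=(im.astype(int).max(2)<75)&(P[...,2]>.006)&(P[...,2]<.03)&(np.linalg.norm(P[...,:2]-piv[:2],axis=-1)<.09)
q=P[b]; print("foot",np.median(q[:,2]),cv2.minEnclosingCircle(q[:,:2].astype(np.float32)*1000),len(q))
q2=q[np.linalg.norm(q[:,:2]-piv[:2],axis=1)>.02]
E
```

```text
purse (array([ 0.682208  , -0.17220217,  0.03639042]), 376)
[0.4855 0.0219 0.1924] [0.938  0.0846 0.3361] 1138
yaw 5.16 tilt -19.64 plane dist from pivot 0.0095
y ext [-0.111 -0.102 -0.094 -0.083  0.068  0.081  0.087  0.096]
z ext [-0.056 -0.052 -0.05  -0.046  0.053  0.056  0.058  0.06 ]
white rect ((-8.093505859375, -1.1842765808105469), (190.9625701904297, 91.85066986083984), 0.9228794574737549) 1200
face centre [0.4866 0.0139 0.1913] pivot [0.4801 0.0133 0.1889]
(array([16,  2,  0,  0,  0,  0,  0,  0,  0,  0,  0,  0]), array([0.   , 0.004, 0.008, 0.012, 0.016, 0.02 , 0.024, 0.028, 0.032,
       0.036, 0.04 , 0.044, 0.048]))
foot 0.019004051431653624 ((480.9346618652344, 13.528225898742676), 64.95936584472656) 1018
```

The pivot is about (0.4805, 0.0135, 0.190), with yaw 5.2° and tilt -19.6°. The purse's middle is about (0.682, -0.172, 0.036), so the target is yaw -42.6° and tilt +29.4°. Now I go above the lamp.

Emit:
apply_moves --series '[{"x":0.02,"y":0.008,"z":0,"ax":0,"ay":0,"az":0},{"x":0.04,"y":0.0155,"z":0,"ax":0,"ay":0,"az":0},{"x":0.045,"y":0.018,"z":0,"ax":0,"ay":0,"az":0},{"x":0.045,"y":0.018,"z":0,"ax":0,"ay":0,"az":0},{"x":0.045,"y":0.018,"z":0,"ax":0,"ay":0,"az":0},{"x":0.045,"y":0.018,"z":0,"ax":0,"ay":0,"az":0},{"x":0.03,"y":0.0115,"z":0,"ax":0,"ay":0,"az":0},{"x":0,"y":0,"z":0,"ax":0,"ay":0,"az":0.08},{"x":0,"y":0,"z":0,"ax":0,"ay":0,"az":0.16},{"x":0,"y":0,"z":0,"ax":0,"ay":0,"az":0.16},{"x":0,"y":0,"z":0,"ax":0,"ay":0,"az":0.16},{"x":0,"y":0,"z":0,"ax":0,"ay":0,"az":0.16}]' --hand 0 --force 30

```text
t: 13.55
tcp_pos: [0.4499, 0.0101, 0.3475]
eef_rot: [[-0.529, 0.849, 0.0], [0.849, 0.529, -0.0], [-0.0, -0.0, -1.0]]
force: [-0.8, 0.3, 0.7]
finger_gap: 0.503
grasp_force: 0.0
```

Emit:
apply_moves --series '[{"x":0,"y":0,"z":0,"ax":0,"ay":0,"az":0.16},{"x":0,"y":0,"z":0,"ax":0,"ay":0,"az":0.16},{"x":0,"y":0,"z":0,"ax":0,"ay":0,"az":0.152},{"x":0,"y":0,"z":0,"ax":-0.08,"ay":0,"az":0},{"x":0,"y":0,"z":0,"ax":-0.13,"ay":0,"az":0},{"x":0,"y":0,"z":0,"ax":-0.132,"ay":0,"az":0},{"x":0,"y":0,"z":0,"ax":0,"ay":0,"az":0}]' --hand 0 --force 30

```text
t: 14.42
tcp_pos: [0.4483, 0.0101, 0.3472]
eef_rot: [[-0.09, 0.938, 0.334], [0.996, 0.085, 0.03], [0.0, 0.335, -0.942]]
force: [-0.5, 0.7, -0.6]
finger_gap: 0.497
grasp_force: 0.0
```

```bash
cat >> lamp.py <<'E'
from scipy.spatial.transform import Rotation as Ro
PIV=np.array([.4805,.0135,.190])
def goal(psi,tau,r):
    p,t=np.radians([psi,tau]); n=np.array([np.cos(t)*np.cos(p),np.cos(t)*np.sin(p),-np.sin(t)]); z=np.array([np.sin(t)*np.cos(p),np.sin(t)*np.sin(p),np.cos(t)])
    G=np.stack([np.cross(z,n),n,-z],1); s=ctrl.get_state(); R=np.array(s["eef_rot"])
    delta(PIV+r*z); print("turn",Ro.from_matrix(R.T@G).as_rotvec().round(4))
E
python3 -c "
from lamp import *
goal(5.2,-19.6,.095)"
```

```text
t 14.425 pos [0.4483 0.0101 0.3472] d_tool [ 0.0004 -0.0222  0.0639] yawY 5.16 z [ 0.334  0.03  -0.942] F [-0.5  0.7 -0.6] gap 0.497 grip 0.0 j [-10.2  -2.2 103.4   5.9  60.1 -17.5]
turn [-0.0005  0.0001 -0.0006]
```

Emit:
apply_moves --series '[{"x":0,"y":-0.011,"z":0.01,"ax":0,"ay":0,"az":0},{"x":0,"y":-0.011,"z":0.02,"ax":0,"ay":0,"az":0},{"x":0,"y":0,"z":0.022,"ax":0,"ay":0,"az":0},{"x":0,"y":0,"z":0.02,"ax":0,"ay":0,"az":0},{"x":0,"y":0,"z":0.018,"ax":0,"ay":0,"az":0},{"x":0,"y":0,"z":0.014,"ax":0,"ay":0,"az":0},{"x":0,"y":0,"z":0.012,"ax":0,"ay":0,"az":0},{"x":0,"y":0,"z":0.01,"ax":0,"ay":0,"az":0},{"x":0,"y":0,"z":0,"ax":0,"ay":0,"az":0}]' --hand 0 --force 30

```text
t: 15.55
tcp_pos: [0.4718, 0.0121, 0.2204]
eef_rot: [[-0.091, 0.939, 0.332], [0.996, 0.086, 0.031], [0.0, 0.334, -0.943]]
force: [1.0, -0.6, -0.2]
finger_gap: 0.501
grasp_force: 0.0
```

Emit:
apply_moves --series '[{"x":0,"y":0,"z":0,"ax":0,"ay":0,"az":0},{"x":0,"y":0,"z":0,"ax":0,"ay":0,"az":0},{"x":0,"y":0,"z":0,"ax":0,"ay":0,"az":0},{"x":0,"y":0,"z":0,"ax":0,"ay":0,"az":0},{"x":0,"y":0,"z":0,"ax":0,"ay":0,"az":0},{"x":0,"y":0,"z":0,"ax":0,"ay":0,"az":0}]' --hand 1 --force 30

```text
t: 16.3
tcp_pos: [0.471, 0.0121, 0.2213]
eef_rot: [[-0.091, 0.939, 0.333], [0.996, 0.086, 0.03], [-0.0, 0.334, -0.942]]
force: [-7.9, -2.6, 5.6]
finger_gap: 0.159
grasp_force: 29.1
```

```bash
python3 -c "
from lamp import *
goal(5.2,-19.6,.033)"
```

```text
t 16.3 pos [0.471  0.0121 0.2213] d_tool [ 0.0006 -0.0015 -0.0003] yawY 5.23 z [ 0.333  0.03  -0.942] F [-7.9 -2.6  5.6] gap 0.159 grip 29.063184348342475 j [ -9.2   9.3 113.7   7.7  38.3 -19.8]
turn [-0.0011 -0.0001  0.0004]
```

Pinched. I'll tilt upright about the pivot first, then swivel.

Emit:
apply_moves --series '[{"x":0,"y":-0.001,"z":0,"ax":0,"ay":0,"az":0},{"x":0,"y":0.0023,"z":0.0001,"ax":0.07,"ay":0,"az":0},{"x":0,"y":0.0033,"z":0.0002,"ax":0.1,"ay":0,"az":0},{"x":0,"y":0.0033,"z":0.0002,"ax":0.1,"ay":0,"az":0},{"x":0,"y":0.0024,"z":0.0001,"ax":0.072,"ay":0,"az":0},{"x":0,"y":0,"z":0,"ax":0,"ay":0,"az":0}]' --hand 1 --force 30

```text
t: 17.05
tcp_pos: [0.4811, 0.013, 0.2225]
eef_rot: [[-0.091, 0.996, -0.005], [0.996, 0.091, -0.0], [0.0, -0.005, -1.0]]
force: [-10.4, -2.1, 7.5]
finger_gap: 0.153
grasp_force: 35.1
```

```bash
python3 -c "
from lamp import *
goal(5.2,0,.033)"
```

```text
t 17.05 pos [0.4811 0.013  0.2225] d_tool [ 0.0006 -0.0005 -0.0005] yawY 5.23 z [-0.005 -0.    -1.   ] F [-10.4  -2.1   7.5] gap 0.153 grip 35.12628614902496 j [ -5.5  17.5  97.3  -0.1  65.5 -10.7]
turn [-0.0047 -0.      0.0006]
```

Emit:
apply_moves --series '[{"x":0,"y":-0.0015,"z":-0.0008,"ax":0,"ay":0,"az":0},{"x":0,"y":0,"z":0,"ax":0,"ay":0,"az":0.07},{"x":0,"y":0,"z":0,"ax":0,"ay":0,"az":0.12},{"x":0,"y":0,"z":0,"ax":0,"ay":0,"az":0.12},{"x":0,"y":0,"z":0,"ax":0,"ay":0,"az":0.12},{"x":0,"y":0,"z":0,"ax":0,"ay":0,"az":0.12},{"x":0,"y":0,"z":0,"ax":0,"ay":0,"az":0.12},{"x":0,"y":0,"z":0,"ax":0,"ay":0,"az":0.1},{"x":0,"y":0,"z":0,"ax":0,"ay":0,"az":0.065},{"x":0,"y":0,"z":0,"ax":0,"ay":0,"az":0}]' --hand 1 --force 30

```text
t: 18.3
tcp_pos: [0.4776, 0.0135, 0.2227]
eef_rot: [[0.678, 0.735, -0.006], [0.735, -0.678, 0.001], [-0.003, -0.005, -1.0]]
force: [-12.2, 3.4, -5.4]
finger_gap: 0.157
grasp_force: 32.8
```

```bash
python3 -c "
from lamp import *
goal(-42.6,0,.033)"
```

```text
t 18.3 pos [0.4776 0.0135 0.2227] d_tool [ 0.002   0.0021 -0.0003] yawY -42.7 z [-0.006  0.001 -1.   ] F [-12.2   3.4  -5.4] gap 0.157 grip 32.84588724374771 j [-5.6 17.2 97.6  0.  65.5 37.1]
turn [-0.0049  0.0029 -0.0017]
```

Emit:
apply_moves --series '[{"x":0,"y":0.0023,"z":0.0001,"ax":0.07,"ay":0,"az":0},{"x":0,"y":0.0033,"z":0.0002,"ax":0.1,"ay":0,"az":0},{"x":0,"y":0.0036,"z":0.0002,"ax":0.11,"ay":0,"az":0},{"x":0,"y":0.0033,"z":0.0002,"ax":0.1,"ay":0,"az":0},{"x":0,"y":0.0026,"z":0.0001,"ax":0.08,"ay":0,"az":0},{"x":0,"y":0.0018,"z":0.0001,"ax":0.055,"ay":0,"az":0},{"x":0,"y":0,"z":0,"ax":0,"ay":0,"az":0}]' --hand 1 --force 30

```text
t: 19.18
tcp_pos: [0.4898, 0.0024, 0.2181]
eef_rot: [[0.677, 0.637, -0.369], [0.736, -0.588, 0.336], [-0.003, -0.499, -0.866]]
force: [-16.4, 6.3, -12.5]
finger_gap: 0.158
grasp_force: 32.4
```

```bash
python3 -c "
from lamp import *
goal(-42.6,29.35,.033)"
```

```text
t 19.175 pos [0.4898 0.0024 0.2181] d_tool [ 0.0019  0.0012 -0.0014] yawY -42.72 z [-0.369  0.336 -0.866] F [-16.4   6.3 -12.5] gap 0.158 grip 32.393344938755035 j [-15.7  31.5  81.2  13.   94.5  24.9]
turn [-0.0105  0.0028 -0.0018]
```

Emit:
apply_moves --series '[{"x":-0.0007,"y":0,"z":0.002,"ax":0,"ay":0,"az":0},{"x":-0.0007,"y":0,"z":0.002,"ax":0,"ay":0,"az":0},{"x":0,"y":0,"z":0,"ax":0,"ay":0,"az":0}]' --hand 1 --force 30

```text
t: 19.55
tcp_pos: [0.4897, 0.0025, 0.2177]
eef_rot: [[0.677, 0.641, -0.362], [0.736, -0.589, 0.334], [0.001, -0.493, -0.87]]
force: [-4.8, -1.5, 27.3]
finger_gap: 0.157
grasp_force: 38.9
```

Run:
```python
from lamp import *
goal(-42.6,29.35,.033); s=ctrl.get_state(); print("Ftool",(s["eef_rot"].T@s["force"]).round(1))
im,d,P=snap("scene"); np.savez("scene6.npz",im=im,P=P)
cv2.imwrite("pics/s6.png",cv2.resize(im[170:310,300:460],None,fx=4,fy=4,interpolation=cv2.INTER_CUBIC)[...,::-1])
```

```text
t 19.55 pos [0.4897 0.0025 0.2177] d_tool [ 0.0019  0.0011 -0.0019] yawY -42.58 z [-0.362  0.334 -0.87 ] F [-4.8 -1.5 27.3] gap 0.157 grip 38.89118313789368 j [-15.7  31.2  81.6  13.   93.9  24.7]
turn [-0.003  -0.001   0.0004]
Ftool [ -4.3 -15.6 -22.6]
```

View pics/s6.png

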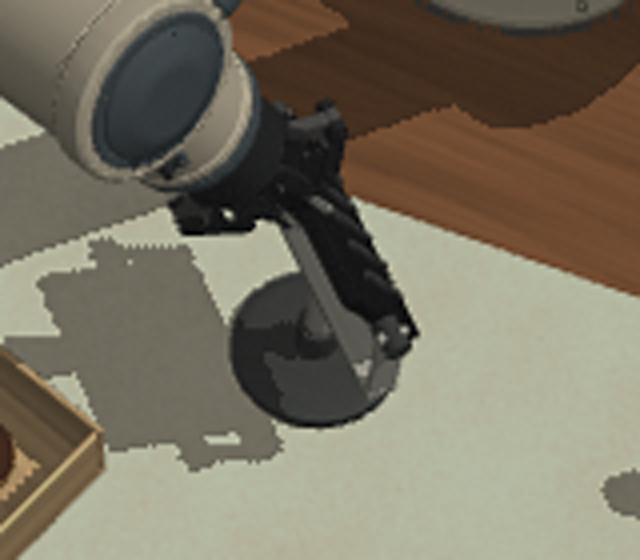

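The panel now faces the box: it is seen edge-on at crop (350,250), held by the gripper, with the box at lower left. I'll relieve the axial load, release, retreat along the tool axis and measure.

Emit:
apply_moves --series '[{"x":0,"y":0,"z":-0.002,"ax":0,"ay":0,"az":0},{"x":0,"y":0,"z":0,"ax":0,"ay":0,"az":0},{"x":0,"y":0,"z":0,"ax":0,"ay":0,"az":0}]' --hand 1 --force 20

```text
t: 19.98
tcp_pos: [0.4896, 0.0024, 0.2179]
eef_rot: [[0.677, 0.64, -0.364], [0.736, -0.588, 0.335], [-0.0, -0.495, -0.869]]
force: [-7.6, 5.7, 3.1]
finger_gap: 0.157
grasp_force: 34.7
```

Emit:
apply_moves --series '[{"x":0,"y":0,"z":0,"ax":0,"ay":0,"az":0},{"x":0,"y":0,"z":0,"ax":0,"ay":0,"az":0},{"x":0,"y":0,"z":0,"ax":0,"ay":0,"az":0},{"x":0,"y":0,"z":0,"ax":0,"ay":0,"az":0},{"x":0,"y":0,"z":-0.015,"ax":0,"ay":0,"az":0},{"x":0,"y":0,"z":-0.03,"ax":0,"ay":0,"az":0},{"x":0,"y":0,"z":-0.04,"ax":0,"ay":0,"az":0},{"x":0,"y":0,"z":-0.04,"ax":0,"ay":0,"az":0},{"x":0,"y":0,"z":-0.03,"ax":0,"ay":0,"az":0},{"x":0,"y":0,"z":0,"ax":0,"ay":0,"az":0}]' --hand 0 --force 20

```text
t: 21.22
tcp_pos: [0.5482, -0.0512, 0.3544]
eef_rot: [[0.678, 0.642, -0.359], [0.735, -0.591, 0.332], [0.002, -0.489, -0.872]]
force: [-0.5, 0.5, -0.9]
finger_gap: 0.506
grasp_force: 0.0
```

Run:
```python
from lamp import *
delta(PIV)
for nm in("scene","top"):
    im,d,P=snap(nm); np.savez(nm+"7.npz",im=im,P=P)
    q=P.reshape(-1,3); p,t=np.radians([-42.6,29.35]); n=np.array([np.cos(t)*np.cos(p),np.cos(t)*np.sin(p),-np.sin(t)]); z=np.array([np.sin(t)*np.cos(p),np.sin(t)*np.sin(p),np.cos(t)]); y=np.cross(z,n)
    a,b,s=(q-PIV)@y,(q-PIV)@z,(q-PIV)@n
    m=(np.abs(a)<.072)&(b>.005)&(b<.05)&(s>-.02)&(s<.02)
    w=q[m]; print(nm,m.sum(),np.median(s[m]))
    for _ in range(4):
        c=w.mean(0); N=np.linalg.svd(w-c)[2][2]; w=w[np.abs((w-c)@N)<.004]
    N*=np.sign(N@n); pose(c,N,PIV); print(len(w),"in-plane spread",(w-c).std(0).round(3), ((w-PIV)@z).min().round(3),((w-PIV)@z).max().round(3))
cv2.imwrite("pics/t7.png",cv2.resize(im[120:290,200:400],None,fx=4,fy=3.5,interpolation=cv2.INTER_CUBIC)[...,::-1])
```

```text
t 21.225 pos [ 0.5482 -0.0512  0.3544] d_tool [ 0.0014 -0.0013  0.1892] yawY -42.61 z [-0.359  0.332 -0.872] F [-0.5  0.5 -0.9] gap 0.506 grip 0.0 j [-18.6  30.5  60.4  12.8 115.6  26.8]
scene 211 -0.00783491874097476
yaw -42.64 tilt 32.34 plane dist from pivot -0.0094
206 in-plane spread [0.028 0.03  0.011] 0.005 0.05
top 52 -0.00922093794101387
yaw -42.55 tilt 31.29 plane dist from pivot -0.0101
52 in-plane spread [0.006 0.006 0.011] 0.006 0.048
```

View pics/t7.png

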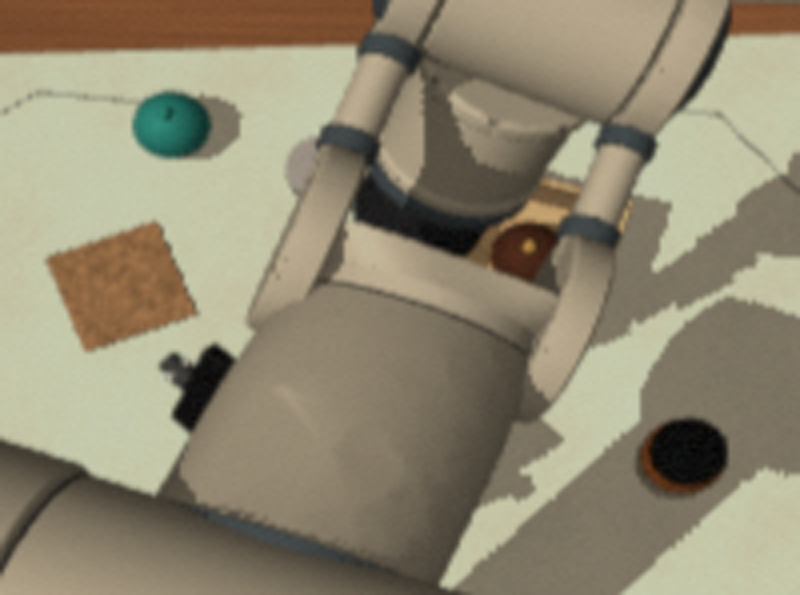

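The purse is in the box at about (525,245), and the arm covers the lamp. I'll move the arm well clear to measure the panel properly.

Emit:
apply_moves --series '[{"x":0,"y":0,"z":-0.03,"ax":0,"ay":0,"az":0},{"x":0,"y":0,"z":-0.04,"ax":0,"ay":0,"az":0},{"x":0.015,"y":-0.02,"z":0.012,"ax":0,"ay":0,"az":0},{"x":0.027,"y":-0.039,"z":0.022,"ax":0,"ay":0,"az":0},{"x":0.027,"y":-0.039,"z":0.022,"ax":0,"ay":0,"az":0},{"x":0.027,"y":-0.039,"z":0.022,"ax":0,"ay":0,"az":0},{"x":0.027,"y":-0.039,"z":0.022,"ax":0,"ay":0,"az":0},{"x":0.027,"y":-0.039,"z":0.022,"ax":0,"ay":0,"az":0},{"x":0.027,"y":-0.039,"z":0.022,"ax":0,"ay":0,"az":0},{"x":0.015,"y":-0.02,"z":0.012,"ax":0,"ay":0,"az":0},{"x":0,"y":0,"z":0,"ax":0,"ay":0,"az":0}]' --hand 0 --force 20

```text
t: 22.7
tcp_pos: [0.4689, 0.2828, 0.4119]
eef_rot: [[0.675, 0.641, -0.365], [0.738, -0.588, 0.332], [-0.001, -0.493, -0.87]]
force: [-1.5, -0.8, -0.3]
finger_gap: 0.502
grasp_force: 0.0
```

```bash
cat > m.py <<'E'
from lamp import *
def meas(psi=-42.6,tau=29.35):
  p,t=np.radians([psi,tau]); n=np.array([np.cos(t)*np.cos(p),np.cos(t)*np.sin(p),-np.sin(t)]); z=np.array([np.sin(t)*np.cos(p),np.sin(t)*np.sin(p),np.cos(t)]); y=np.cross(z,n)
  for nm in("scene","top"):
    q=np.concatenate([snap(nm)[2].reshape(-1,3) for _ in range(4)])
    a,b,s=(q-PIV)@y,(q-PIV)@z,(q-PIV)@n
    k=(np.abs(a)<.072)&(np.abs(b)<.053)&(np.abs(s)<.02)
    print(nm,k.sum(),"s profile",[(round(x,3),round(float(np.median(s[k&(np.abs(b-x)<.006)])),4),int((k&(np.abs(b-x)<.006)).sum())) for x in np.arange(-.048,.05,.012)])
    for lo,hi in((-.05,.05),(.015,.05)):
        m=k&(b>lo)&(b<hi); w=q[m]
        for _ in range(4):
            c=w.mean(0); N=np.linalg.svd(w-c)[2][2]; w=w[np.abs((w-c)@N)<.004]
        N*=np.sign(N@n); print(lo,len(w),end=" "); pose(c,N,PIV)
E
python3 - <<'E'
from m import *
delta(PIV); meas()
P=snap("scene")[2]; print(sphere(P,275,310,265,300)); P=snap("top")[2]; print(sphere(P,300,370,160,225))
E
```

```text
t 22.7 pos [0.4689 0.2828 0.4119] d_tool [-0.1906  0.2752  0.0992] yawY -42.5 z [-0.365  0.332 -0.87 ] F [-1.5 -0.8 -0.3] gap 0.502 grip 0.0 j [ 10.6  22.1  66.1  24.6 108.9  57.6]
scene 1948 s profile [(np.float64(-0.048), -0.0096, 97), (np.float64(-0.036), -0.0099, 169), (np.float64(-0.024), -0.0096, 188), (np.float64(-0.012), -0.0093, 189), (np.float64(-0.0), -0.009, 179), (np.float64(0.012), -0.0085, 246), (np.float64(0.024), -0.0078, 219), (np.float64(0.036), -0.0074, 205), (np.float64(0.048), -0.0046, 456)]
-0.05 1595 yaw -42.54 tilt 31.65 plane dist from pivot -0.0091
0.015 608 yaw -42.42 tilt 32.0 plane dist from pivot -0.0091
top 4362 s profile [(np.float64(-0.048), -0.0113, 325), (np.float64(-0.036), -0.0111, 404), (np.float64(-0.024), -0.0109, 416), (np.float64(-0.012), -0.0108, 423), (np.float64(-0.0), -0.0103, 443), (np.float64(0.012), -0.0098, 484), (np.float64(0.024), -0.0095, 464), (np.float64(0.036), -0.009, 468), (np.float64(0.048), -0.0062, 935)]
-0.05 3561 yaw -42.44 tilt 31.25 plane dist from pivot -0.0102
0.015 1372 yaw -42.41 tilt 31.88 plane dist from pivot -0.0105
(array([ 0.68211526, -0.17224028,  0.03670147]), 377)
(array([ 0.68127175, -0.16933698,  0.03520532]), 305)
```

Run:
```python
from lamp import *
p,t=np.radians([-42.5,30.5]); n=np.array([np.cos(t)*np.cos(p),np.cos(t)*np.sin(p),-np.sin(t)]); z=np.array([np.sin(t)*np.cos(p),np.sin(t)*np.sin(p),np.cos(t)]); y=np.cross(z,n)
sets={"pinched S":[np.load("scene6.npz")["P"]],"now S":[snap("scene")[2] for _ in range(6)],"now T":[snap("top")[2] for _ in range(6)]}
for nm,L in sets.items():
    q=np.concatenate([P.reshape(-1,3) for P in L]); a,b,s=(q-PIV)@y,(q-PIV)@z,(q-PIV)@n
    for lo,hi in((-.042,-.008),(.008,.042),(-.042,.042)):
      m=(np.abs(a)<.07)&(b>lo)&(b<hi)&(s>-.015)&(s<-.002)
      if nm[0]=="p": m&=(b<.01)
      if m.sum()<20: continue
      A=np.c_[b[m],a[m],np.ones(m.sum())]; k=np.linalg.lstsq(A,s[m],rcond=None)[0]; r=s[m]-A@k
      print(nm,(lo,hi),m.sum(),"tilt",(30.5+np.degrees(k[0])).round(2),"yaw err",np.degrees(k[1]).round(2),"off",k[2].round(4),"rms",r.std().round(4))
```

```text
pinched S (-0.042, -0.008) 107 tilt 30.58 yaw err 0.47 off -0.0097 rms 0.0016
pinched S (-0.042, 0.042) 157 tilt 30.66 yaw err 0.27 off -0.0096 rms 0.0016
now S (-0.042, -0.008) 727 tilt 30.5 yaw err 0.14 off -0.0097 rms 0.0016
now S (0.008, 0.042) 915 tilt 33.03 yaw err 0.0 off -0.0097 rms 0.0011
now S (-0.042, 0.042) 2035 tilt 31.78 yaw err 0.07 off -0.0092 rms 0.0014
now T (-0.042, -0.008) 1655 tilt 30.55 yaw err -0.09 off -0.0106 rms 0.0018
now T (0.008, 0.042) 1950 tilt 31.66 yaw err -0.01 off -0.0104 rms 0.0014
now T (-0.042, 0.042) 4434 tilt 31.38 yaw err -0.06 off -0.0103 rms 0.0016
```

The panel reads about yaw -42.5° and tilt 30°, against a target of -42.6° and 29.4°. The purse is steady in the box and the arm is clear, so I'm handing in.

```bash
python3 -c "
from cell import ctrl
print(ctrl.finish_job())"
```

```text
the job is handed in; nothing more can be done
None
```

The job is handed in: the purse stands upright on the floor of the plywood box, and the lamp panel points at it to within about 1° by the best depth fit (the panel's upper half read 2–4° high, which I put down to the ribs), with the bystanders never touched.

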